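# Snap the sound cover onto the open computer housing and scrap the spoilt ones

### The job

Of the three covers on the flat cardboard sheet, take the full-length one with a whole black clip at both ends and press it straight down onto the open housing until both clips snap under the rim and it sits flush all round. The other two are spoilt (one has lost a clip, one is too short for the housing): put both inside the cardboard carton. Leave the bottle, the screwdriver and the old drive where they are.

Things in the scene. Friction and masses are not known exactly. Their poses are not given: they have to be found in the camera images.
- cover: Sound cover, black clips at both ends. Aluminium plate 114 (x) by 58 by 5 mm, underside 32 mm over the origin, on two side walls 91 mm long, 32 mm deep, outer faces 45 mm apart. Origin: centre between the walls' lower edges; x along the length, z up. 0.12 to 0.2 kg. It fits the housing either way round; fully home its origin is 28 mm above the housing's and the plate lies on the rim.
- cover_ridge (a point): Centre of the top of the sound cover's grip ridge, 61 mm above its origin. Every cover has this solid ridge in the middle of its plate: 64 mm long (x), 22 mm wide (y), 24 mm high.
- cover_clip_a (a joint): Spread of the sound cover's clip at its +x end, rad: near 0 = straight (free or snapped under the rim), about 0.2 = forced over the rim. Sound clip: black sprung arm 32 mm wide, leg 61 to 64 mm from the cover's centre, foot 2 mm above its origin, inward hook (tip at 55 mm, flat top 20.5 mm above the origin), thumb tab leaning out to 77 mm and up to 57 mm.
- cover_clip_b (a joint): The same for the clip at its -x end. A straight push of about 10 to 18 N in all spreads both clips over the rim; they spring back beneath it as the plate meets the rim.
- cover_snapped: Spoilt cover, same as the sound one (size, ridge, origin, mass) but its clip at the -x end is broken off: bare plate edge with a tiny stub. The +x clip is whole.
- cover_short: Spoilt cover, same as the sound one (size, ridge, origin, mass) but 28 mm too short for the housing: plate 86 mm long, side walls 63 mm; both clips whole, at its shorter ends.
- housing: Open dark steel computer housing, fixed, 60 mm high, green circuit board inside. Walls 104 (x) by 56 mm outside; round the top a rim flange 116 (x) by 60 mm, 10 mm thick, overhanging the end walls by 6 mm. Mouth 96 by 50 mm: the cover's side walls go in with about 2.5 mm to spare each side. Origin: centre of its underside, x along the length.
- mat: Flat cardboard sheet serving as mat, fixed, 185 (x) by 255 (y) by 3 mm. The three covers stand on it side by side, about 85 mm apart along its y, lengths roughly along its x, in any order. Origin: centre of its underside.
- carton: Open cardboard scrap carton, fixed, 200 by 200 mm outside, 70 mm high, walls and floor 5 mm. Origin: centre of its underside. Room for both spoilt covers side by side, lengths along its x.
- bottle: White plastic bottle standing beyond the housing's +x end, 58 mm across, 180 mm high. Loose; leave alone. Origin: centre of its underside.
- screwdriver: Screwdriver lying on the bench, 150 mm long, loose; leave alone. Its x runs along the blade.
- drive: Old drive, steel block 70 (x) by 100 by 15 mm, lying loose on the bench; leave alone. Origin: centre of its underside.

How it is judged:
By the outcome, as a careful person would: the job done as asked, in the order asked, and still so for the second after the job is handed in, with the robot touching nothing.
It also fails if it takes over 72 s, if anything falls off the work surface, if the arm or the gripper's body presses on something with over 40 N, if the wrist force passes 120 N, or if a joint passes its speed limit or range.

### The arm

A 7-joint arm with a two-finger parallel gripper is mounted at the origin on the work surface. World frame = base frame: x ahead of the robot, y to its left, z up, the work surface at z = 0. Lengths are in m, angles in degrees, forces in N, time in s.
With the tool pointing down it reaches from about 0.35 to 0.9 m from the base axis. Payload 8.1 kg.
Tool frame: the origin (TCP) lies between the finger pads; the fingertips stand robot.tips_ahead ahead of it and the grasp point (between the pads) lies 8 mm behind it (robot.tips_ahead is the distance from the TCP to the fingertips, in m); z points along the fingers, y is the line along which they close (so a half turn about z gives the same grasp; the last joint's range is limited). The gripper opens to 85 mm and grips with 20 to 120 N. Pads are 22 mm wide; open, the fingers measure 114 mm over their backs; the gripper's body (76 mm by 85 mm) begins 54 mm behind the grasp point. The pads swing forward as they close: fully open they stand 13 mm farther back than shut.
Start: joints at [-72.8, 24.895, 1.432, 90.138, -0.665, 64.973, -4.303], TCP at [0.245, 0.575, 0.242] pointing down, gripper open.
Joint ranges: [-149.89, 149.89], [-25.12, 119.58], [-72.63, 75.52], [4.76, 147.25], [-75.54, 255.54], [6.69, 114.76], [-157.13, 157.13]. Speed limits (degrees/s): [127.2, 127.2, 172.46, 172.46, 180, 180, 180].

### API

Orientations are given as a 3x3 rotation matrix whose columns are the frame's x, y, z axes.
In Python, from station import robot, camrig gives the robot as it stands (robot), with the cameras (camrig).
- The arm moves only by the shell command python3 shift.py 'ROWS' [OPENING] [FORCE]. ROWS is a JSON list of rows, 1 to 12 of them, each of 6 numbers: dx, dy, dz in m, then a rotation vector rx, ry, rz in degrees; each row is the pose to reach, as a shift and turn from the pose commanded when the command began, along the tool's axes at that moment; what a row does not reach only later rows make up. A row lasts 1/12 s, in which the tool goes at most 0.0417 m and 7.16 degrees, less where a joint would pass 70% of its speed; a pose out of reach is approached as far as the arm can. OPENING is the finger opening in m, set as the command begins (- or left out keeps the last). The fingers move at their own pace and stop on an object; FORCE is the grip in N (left out, the last holds). Time passes only in rows, so rows that do not move let the fingers close. It prints the time, the measured TCP pose, the force, the opening and the grip force at its end.
- robot.get_obs(): the state, without advancing time (a new reading comes with each control period).
- camrig.grab_frame(name): name is "side" or "top" or "wrist"; returns the picture (384x512x3 uint8, red, green, blue); there is no depth.
- camrig.calibration(name): a dict with "fov_y" (degrees; the focal length in pixels is half the picture's height over the tangent of half this angle, whatever the lens; pixels are square), "cx", "cy" (the principal point, pixels), "eye" and "orientation" of the camera in the world; the wrist camera has in their place "mount" (4x4, takes a point from camera to tool coordinates, whose origin is the TCP and whose axes are the flange's). Camera axes: x right, y down, z forward; pixel columns grow to the right and rows downward; lengths in m; the calibration is good to about 2 mm. A picture is of the moment at which its call begins: read the wrist's pose just before it. calibration takes no time and is no camera call.
- robot.finish_job(): hands the job in; it is judged then, once.
The state is a dict: "clock": time; "qpos": joint angles; "qd": joint speeds; "effort": joint torques, N m; "tcp_pos": TCP position; "tcp_rot": TCP orientation; "ft_force": force on the tool from outside, world axes, zero at the start; "moment": the same for the moment, N m; "finger_gap": finger opening in m; "finger_force": force on a finger pad.
Only numpy, scipy, OpenCV 4.12 (cv2) and the standard library are available. Lean on these libraries where they do the work, as an engineer would, in place of code of your own. Each camera call takes 0.05 s, during which the arm holds its last target. There are 200 camera calls.

## Working session

There is one attempt and no reset: what is moved stays moved. The work goes in short steps, Python scripts to look and compute and a shell command to move; the robot and the scene stay as the last step left them, time stands still between calls to the robot, and variables do not carry over. Pictures are saved under pics/ and viewed, at most 10 in all, crops included, and the job is handed in when it is done.

```bash
ls; mkdir -p pics
cat > h.py <<'E'
import numpy as np, cv2, json
from station import robot, camrig
def grab(n,f):
    im=camrig.grab_frame(n); cv2.imwrite(f'pics/{f}.png',im[:,:,::-1]); return im
E
python3 - <<'E'
from h import *
for n in ("side","top","wrist"):
    c=camrig.calibration(n); print(n,{k:np.round(v,4).tolist() for k,v in c.items() if not isinstance(v,str)}, [v for v in c.values() if isinstance(v,str)])
a=grab("top","top0"); 
b=grab("side","side0");c=grab("wrist","w0")
o=robot.get_obs();print(o['tcp_pos'],o['tcp_rot'],o['clock'],robot.tips_ahead,o['ft_force'])
E
```

```text
pics
shift.py
station.py
side {'fov_y': 46.1508, 'cx': 258.3908, 'cy': 193.5274, 'eye': [0.3401, -0.7813, 0.8067], 'orientation': [[0.9583, -0.202, 0.2021], [-0.285, -0.6225, 0.7289], [-0.0214, -0.7561, -0.6541]]} []
top {'fov_y': 51.9526, 'cx': 254.9728, 'cy': 196.8963, 'eye': [0.3918, 0.0055, 1.1455], 'orientation': [[-0.0255, -0.9841, 0.1755], [-0.9996, 0.0268, 0.0054], [-0.01, -0.1753, -0.9845]]} []
wrist {'fov_y': 71.7258, 'cx': 254.1249, 'cy': 190.3925, 'mount': [[-0.0001, -0.9539, -0.3001, 0.0758], [1.0, 0.0, -0.0004, 0.0006], [0.0004, -0.3001, 0.9539, -0.1327], [0.0, 0.0, 0.0, 1.0]]} []
[0.24488149 0.57464263 0.24171846] [[-9.19939448e-01  3.92060295e-01 -3.69991319e-04]
 [ 3.92060457e-01  9.19938773e-01 -1.11941387e-03]
 [-9.85083707e-05 -1.17485194e-03 -9.99999305e-01]] 0.15 0.011 [-0.2428712  -0.27240327 -0.21754726]
```

View pics/top0.png

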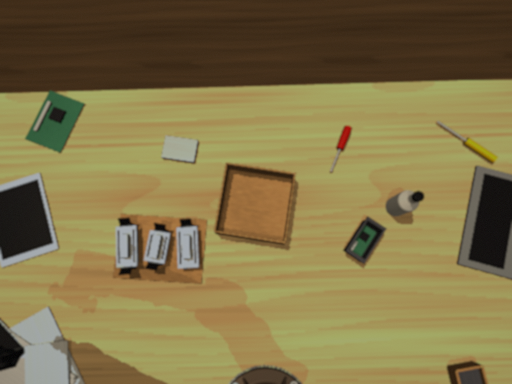

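View pics/side0.png

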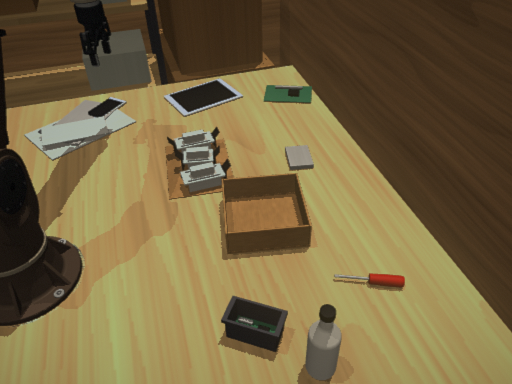

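The top view shows the mat at about (160,250). The left cover (126,247) has dark clips at both ends, so it is the sound one. The middle (158,246) is the short one, and the right (188,247) has a clip only at its far end, so it is the snapped one. The carton is at (257,205), the housing at (365,240) and the bottle at (404,203). The side view agrees.

```bash
cat >> h.py <<'E'
def cam(n,obs=None):
    c=camrig.calibration(n); f=192/np.tan(np.radians(c['fov_y']/2))
    if n=='wrist':
        M=np.array(c['mount']); R=np.array(obs['tcp_rot']); 
        return f,c['cx'],c['cy'],np.array(obs['tcp_pos'])+R@M[:3,3],R@M[:3,:3]
    return f,c['cx'],c['cy'],np.array(c['eye']),np.array(c['orientation'])
def ray(C,p):
    f,cx,cy,e,R=C; p=np.atleast_2d(p).astype(float)
    d=np.c_[(p[:,0]-cx)/f,(p[:,1]-cy)/f,np.ones(len(p))]@R.T
    return e,d
def onz(C,p,z):
    e,d=ray(C,p); return e+d*((z-e[2])/d[:,2])[:,None]
def tri(C1,p1,C2,p2):
    e1,d1=ray(C1,p1);e2,d2=ray(C2,p2);d1=d1[0];d2=d2[0]
    s=np.linalg.lstsq(np.c_[d1,-d2],e2-e1,rcond=None)[0]
    a=e1+s[0]*d1;b=e2+s[1]*d2; return (a+b)/2,np.linalg.norm(a-b)
def proj(C,P):
    f,cx,cy,e,R=C; q=(np.atleast_2d(P)-e)@R; return np.c_[f*q[:,0]/q[:,2]+cx,f*q[:,1]/q[:,2]+cy]
def totool(o,P,dR=None):
    return np.array(o['tcp_rot']).T@(np.array(P)-np.array(o['tcp_pos']))
E
python3 - <<'E'
from h import *
C=cam("top")
for n,p,z in [("sound",(126,247),.04),("short",(158,246),.04),("snap",(188,247),.04),("carton tl",(228,164),.07),("tr",(296,174),.07),("br",(290,247),.07),("bl",(217,236),.07),("housing",(365,240),.06),("bottle",(398,210),.0)]: print(n,onz(C,p,z).round(3))
o=robot.get_obs(); W=cam("wrist",o); print(W[3],W[4].round(2), onz(W,(256,192),0))
for t in [(0.4,.33,.25)]: print(totool(o,t))
E
```

```text
sound [[0.457 0.376 0.04 ]]
short [[0.457 0.286 0.04 ]]
snap [[0.452 0.202 0.04 ]]
carton tl [[0.68  0.085 0.07 ]]
tr [[ 0.646 -0.105  0.07 ]]
br [[ 0.443 -0.08   0.07 ]]
bl [[0.478 0.118 0.07 ]]
housing [[ 0.457 -0.287  0.06 ]]
bottle [[ 0.546 -0.405  0.   ]]
[0.17546184 0.60505078 0.37436431] [[ 0.39  0.88  0.28]
 [ 0.92 -0.37 -0.12]
 [-0.    0.3  -0.95]] [[0.28698951 0.55987438 0.        ]]
[-0.23861515 -0.16425016 -0.00806507]
```

View pics/w0.png

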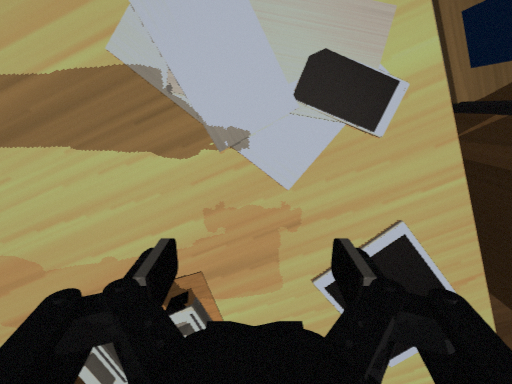

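The wrist view shows only papers and tablets; the mat's corner is at (190,290). I'll move the camera over the mat.

```bash
cat >> h.py <<'E'
from scipy.spatial.transform import Rotation as Ro
def go(P,yaw,o=None):
    """shift to TCP P, tool down, tool y axis at yaw deg from world y"""
    o=o or robot.get_obs(); R=np.array(o['tcp_rot'])
    Rt=Ro.from_euler('z',yaw,degrees=True).as_matrix()@np.diag([-1,1,-1.])
    print('shift',totool(o,P).round(4),'rot',Ro.from_matrix(R.T@Rt).as_rotvec(degrees=True).round(2),'dist',np.linalg.norm(totool(o,P)).round(3))
E
python3 -c "
from h import *
go((.50,.34,.29),0)"
R='[-0.3267,-0.1159,-0.0481,-0.07,0,-23.08]'
python3 shift.py '[[-0.3267,-0.1159,-0.0481,-0.07,0,-23.08],[-0.3267,-0.1159,-0.0481,-0.07,0,-23.08],[-0.3267,-0.1159,-0.0481,-0.07,0,-23.08],[-0.3267,-0.1159,-0.0481,-0.07,0,-23.08],[-0.3267,-0.1159,-0.0481,-0.07,0,-23.08],[-0.3267,-0.1159,-0.0481,-0.07,0,-23.08],[-0.3267,-0.1159,-0.0481,-0.07,0,-23.08],[-0.3267,-0.1159,-0.0481,-0.07,0,-23.08],[-0.3267,-0.1159,-0.0481,-0.07,0,-23.08],[-0.3267,-0.1159,-0.0481,-0.07,0,-23.08],[-0.3267,-0.1159,-0.0481,-0.07,0,-23.08],[-0.3267,-0.1159,-0.0481,-0.07,0,-23.08]]' 0.05
python3 - <<'E'
from h import *
import pickle
o=robot.get_obs();grab("wrist","w1");pickle.dump(o,open('o1.pkl','wb'))
print(robot.tips_ahead,o['finger_gap'],o['qpos']);go((.50,.24,.29),0)
E
```

```text
clock: 1.15
tcp_pos: [0.4991, 0.3411, 0.29]
tcp_rot: [[-1.0, -0.001, -0.001], [-0.001, 1.0, 0.001], [0.001, 0.001, -1.0]]
ft_force: [0.1, 0.9, -0.1]
finger_gap: 0.05
finger_force: 0.0
0.011 0.04995164139695423 [-41.13172534  21.03165989   2.50368099  89.23041907  -1.06314462
  69.74715098  51.63286274]
shift [-1.000e-03 -1.016e-01 -1.000e-04] rot [ 0.08 -0.05  0.12] dist 0.102
```

View pics/w1.png

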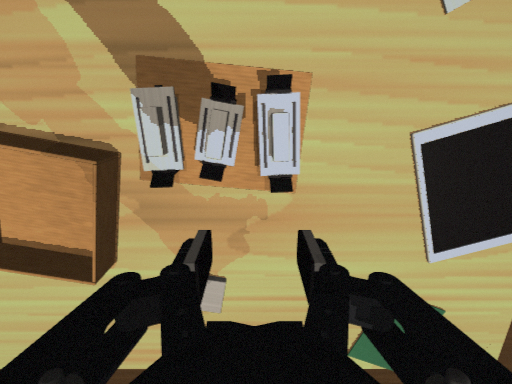

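This view (up = -x, right = +y) shows the sound cover at (280,133) with both clips, the short one at (219,132), and the snapped one at (157,130) with its clip at the bottom (+x end) only. Next is the second view, for height.

```bash
python3 shift.py '[[-0.001,-0.04,0,0.08,-0.05,0.12],[-0.001,-0.08,0,0.08,-0.05,0.12],[-0.001,-0.1016,0,0.08,-0.05,0.12],[-0.001,-0.1016,0,0.08,-0.05,0.12],[-0.001,-0.1016,0,0.08,-0.05,0.12],[-0.001,-0.1016,0,0.08,-0.05,0.12]]'
cat >> h.py <<'E'
def plates(im,roi,amin=800):
    hsv=cv2.cvtColor(im,cv2.COLOR_RGB2HSV); m=((hsv[...,1]<75)&(hsv[...,2]>85)).astype(np.uint8)
    x0,y0,x1,y1=roi; k=np.zeros_like(m);k[y0:y1,x0:x1]=1;m*=k
    m=cv2.morphologyEx(m,cv2.MORPH_CLOSE,np.ones((7,7)))
    cs=[c for c in cv2.findContours(m,cv2.RETR_EXTERNAL,cv2.CHAIN_APPROX_NONE)[0] if cv2.contourArea(c)>amin]
    cs.sort(key=lambda c:-cv2.boundingRect(c)[0]); return cs
E
python3 - <<'E'
from h import *
import pickle
o=robot.get_obs();grab("wrist","w2");pickle.dump(o,open('o2.pkl','wb'))
o1=pickle.load(open('o1.pkl','rb'));C1=cam('wrist',o1);C2=cam('wrist',o)
a=cv2.imread('pics/w1.png')[:,:,::-1];b=cv2.imread('pics/w2.png')[:,:,::-1]
A=plates(a,(125,60,310,200));B=plates(b,(200,60,420,200))
print(len(A),len(B))
for C,S,im,n in((C1,A,a,'d1'),(C2,B,b,'d2')):
    v=im[:,:,::-1].copy();cv2.drawContours(v,S,-1,(0,0,255),1)
    for c in S:
        w=onz(C,c[:,0,:],.040)[:,:2]; r=cv2.minAreaRect((w*1000).astype(np.float32));print(n,np.round(r[0],1),np.round(r[1],1),round(r[2],1),cv2.minAreaRect(c)[0])
    cv2.imwrite(f'pics/{n}.png',v[50:220])
for p,q in zip(A,B): print(tri(C1,cv2.minAreaRect(p)[0],C2,cv2.minAreaRect(q)[0]))
v=np.vstack([cv2.imread('pics/d1.png'),cv2.imread('pics/d2.png')]);cv2.imwrite('pics/d.png',cv2.resize(v,(800,531)))
E
```

```text
clock: 1.7
tcp_pos: [0.5003, 0.2406, 0.2903]
tcp_rot: [[-1.0, -0.0, 0.001], [-0.0, 1.0, 0.001], [-0.001, 0.001, -1.0]]
ft_force: [-0.4, 0.4, -0.4]
finger_gap: 0.05
finger_force: 0.0
3 3
d1 [461.8 376.5] [115.5  60. ] 2.9 (278.3968200683594, 133.5708770751953)
d1 [458.7 290.2] [59.6 86.4] 79.6 (217.7398681640625, 131.6907501220703)
d1 [455.  204.9] [114.6  60. ] 2.7 (156.37387084960938, 128.5161590576172)
d2 [461.9 376.7] [115.6  60. ] 3.0 (350.8890380859375, 132.49649047851562)
d2 [458.2 290.4] [59.7 87.3] 79.7 (289.8653564453125, 130.67308044433594)
d2 [454.7 205.1] [115.4  59.2] 2.5 (228.45230102539062, 127.14154815673828)
(array([0.45869228, 0.37514584, 0.04712764]), np.float64(0.0001046973594328989))
(array([0.45644032, 0.29066642, 0.04460012]), np.float64(0.00013974079047533153))
(array([0.45203565, 0.20501962, 0.04312983]), np.float64(0.00038363533421929087))
```

View pics/d.png

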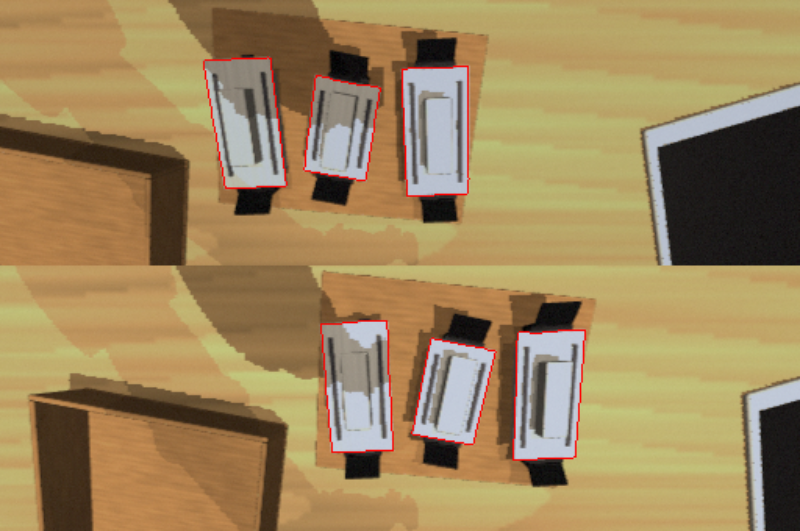

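The contours fit all three plates tightly. The sound cover is at (0.462,0.3766) with yaw 2.9°, the short one at (0.4585,0.290) with yaw -10.4°, and the snapped one at (0.455,0.205) with yaw 2.6°. Now the housing.

```bash
python3 shift.py '[[-0.002,-0.04,0,0,0,0],[-0.005,-0.08,0,0,0,0],[-0.01,-0.12,0,0,0,0],[-0.02,-0.16,0,0,0,0],[-0.02,-0.2,0,0,0,0],[-0.02,-0.24,0,0,0,0],[-0.02,-0.28,0,0,0,0],[-0.02,-0.32,0,0,0,0],[-0.02,-0.36,0,0,0,0],[-0.02,-0.4,0,0,0,0],[-0.02,-0.44,0,0,0,0],[-0.02,-0.44,0,0,0,0]]'
python3 shift.py '[[0,0,0,0,0,0],[0,0,0,0,0,0]]' >/dev/null
python3 - <<'E'
from h import *
import pickle
o=robot.get_obs();grab("wrist","w3");pickle.dump(o,open('o3.pkl','wb'));print(o['qd'])
E
python3 shift.py '[[0,-0.04,0,0,0,0],[0,-0.08,0,0,0,0],[0,-0.12,0,0,0,0],[0,-0.12,0,0,0,0],[0,-0.12,0,0,0,0],[0,-0.12,0,0,0,0]]'
python3 - <<'E'
from h import *
import pickle
o=robot.get_obs();grab("wrist","w4");pickle.dump(o,open('o4.pkl','wb'))
a=cv2.imread('pics/w3.png');b=cv2.imread('pics/w4.png');cv2.imwrite('pics/h.png',np.hstack([a[:260,150:],b[:260,100:480]]))
E
```

```text
clock: 2.75
tcp_pos: [0.5193, -0.2092, 0.2904]
tcp_rot: [[-1.0, 0.01, 0.001], [0.01, 1.0, -0.005], [-0.001, -0.005, -1.0]]
ft_force: [0.1, -0.3, 0.9]
finger_gap: 0.0498
finger_force: 0.0
[-1.11809855 -0.49640637 -0.89625543  0.29941083  0.12681475  0.05916005
  0.11743453]
clock: 3.47
tcp_pos: [0.5209, -0.3193, 0.29]
tcp_rot: [[-1.0, -0.0, 0.001], [-0.0, 1.0, 0.001], [-0.001, 0.001, -1.0]]
ft_force: [-0.1, 0.6, -0.2]
finger_gap: 0.0498
finger_force: 0.0
```

View pics/h.png

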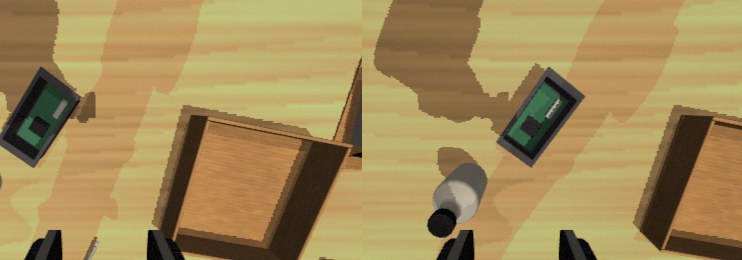

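The left panel (w3) shows the housing at about (190,117) and the carton rim with corners near (357,116) and (502,148). The right panel (w4) shows the housing at about (278,117) and the bottle beside it.

```bash
cat > hs.py <<'E'
from h import *
import pickle
res=[]
for k,roi in((3,(140,50,245,190)),(4,(215,50,345,190))):
    im=cv2.imread(f'pics/w{k}.png')[:,:,::-1];C=cam('wrist',pickle.load(open(f'o{k}.pkl','rb')))
    hsv=cv2.cvtColor(im,cv2.COLOR_RGB2HSV);m=((hsv[...,1]<80)&(hsv[...,2]>35)).astype(np.uint8)
    x0,y0,x1,y1=roi;z=np.zeros_like(m);z[y0:y1,x0:x1]=m[y0:y1,x0:x1]
    z=cv2.morphologyEx(z,cv2.MORPH_OPEN,np.ones((2,2)))
    c=max(cv2.findContours(z,cv2.RETR_EXTERNAL,cv2.CHAIN_APPROX_NONE)[0],key=cv2.contourArea)
    w=onz(C,c[:,0,:],.06)[:,:2];print(k,[np.round(t,4) for t in cv2.minAreaRect((w*1000).astype(np.float32))])
    r=cv2.minAreaRect(c);res.append((C,r[0]));v=im[:,:,::-1].copy();cv2.drawContours(v,[c],-1,(0,0,255),1)
    cv2.imwrite(f'pics/c{k}.png',cv2.resize(v[40:200,130:360],None,fx=1.7,fy=1.7))
print(tri(*res[0],*res[1]))
cv2.imwrite('pics/hc.png',np.hstack([cv2.imread('pics/c3.png'),cv2.imread('pics/c4.png')]))
C=res[0][0];print(onz(C,[(357,116),(502,148)],.07))
E
python3 hs.py
```

```text
3 [array([ 463.1565, -287.1198]), array([ 61.5168, 116.037 ]), np.float64(54.1293)]
4 [array([ 462.3948, -287.5909]), array([ 59.8259, 115.9739]), np.float64(54.0707)]
(array([ 0.45988029, -0.28593705,  0.06087345]), np.float64(8.87510052771929e-05))
[[ 0.45667565 -0.06795349  0.07      ]
 [ 0.49760618  0.12892382  0.07      ]]
```

View pics/hc.png

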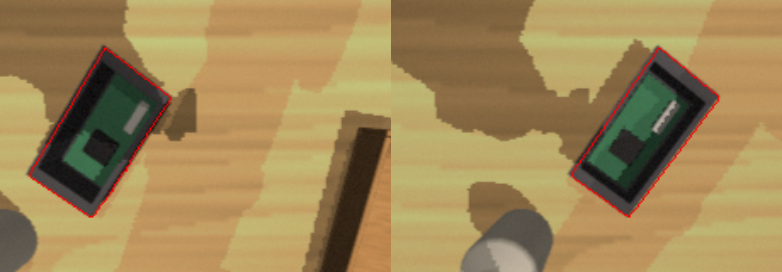

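The contours hug the rim. The housing is at (0.4625,-0.2874), its long axis at -35.9°, and its rim at z about 0.061. I'll go back to the sound cover.

```bash
python3 -c "
from h import *
print(robot.get_obs()['qpos'].round(1))
go((.4618,.3766,.13),2.9)"
```

```text
[ 12.5  22.   20.1  89.4  -8.   70.  124. ]
shift [0.0584 0.6953 0.161 ] rot [ 0.07  0.07 -2.82] dist 0.716
```

```bash
python3 shift.py '[[0,0.04,0,0,0,0],[0,0.08,0,0,0,0],[0,0.12,0,0,0,0],[0,0.16,0,0,0,0],[0.01,0.2,0,0,0,0],[0.02,0.24,0,0,0,0],[0.02,0.28,0,0,0,0],[0.03,0.32,0,0,0,0],[0.03,0.36,0.01,0,0,0],[0.04,0.4,0.02,0,0,0],[0.04,0.44,0.03,0,0,0],[0.04,0.48,0.04,0,0,0]]' 0.034
python3 -c "
from h import *
go((.4618,.3766,.13),2.9)"
```

```text
clock: 4.52
tcp_pos: [0.479, 0.1627, 0.2505]
tcp_rot: [[-1.0, -0.002, 0.002], [-0.002, 1.0, 0.001], [-0.002, 0.001, -1.0]]
ft_force: [1.1, -0.4, 0.6]
finger_gap: 0.0343
finger_force: 0.0
shift [0.0171 0.2139 0.1207] rot [ 0.06  0.1  -2.8 ] dist 0.246
```

```bash
python3 shift.py '[[0.003,0.035,0.02,0,0,-1],[0.006,0.07,0.04,0,0,-2],[0.01,0.105,0.06,0,0,-2.8],[0.012,0.14,0.08,0,0,-2.8],[0.015,0.175,0.1,0,0,-2.8],[0.017,0.2145,0.118,0,0,-2.8],[0.017,0.2145,0.12,0,0,-2.8],[0.017,0.2145,0.12,0,0,-2.8],[0.017,0.2145,0.12,0,0,-2.8],[0.017,0.2145,0.12,0,0,-2.8]]' 0.034
python3 -c "
from h import *
go((.4618,.3766,.057),2.9)"
```

```text
clock: 5.35
tcp_pos: [0.4645, 0.3727, 0.131]
tcp_rot: [[-0.999, -0.047, 0.002], [-0.047, 0.999, -0.0], [-0.002, -0.0, -1.0]]
ft_force: [0.4, -0.5, -0.8]
finger_gap: 0.0338
finger_force: 0.0
shift [0.0027 0.004  0.074 ] rot [-0.01  0.11 -0.23] dist 0.074
```

```bash
python3 shift.py '[[0,0.001,0.015,0,0,-0.1],[0,0.001,0.03,0,0,-0.1],[0,0.001,0.045,0,0,-0.1],[0,0.001,0.045,0,0,-0.1],[0,0.001,0.045,0,0,-0.1],[0,0.001,0.045,0,0,-0.1]]'
python3 -c "
from h import *
print(robot.get_obs()['qd'].round(1))
go((.4618,.3766,.057),2.9)"
```

```text
clock: 5.85
tcp_pos: [0.4653, 0.374, 0.0866]
tcp_rot: [[-0.999, -0.047, 0.002], [-0.047, 0.999, 0.001], [-0.002, 0.001, -1.0]]
ft_force: [-0.5, -0.2, -0.0]
finger_gap: 0.0338
finger_force: 0.0
[-0.3 -0.3 -0.1 -0.5  0.1 -0.2 -0.1]
shift [0.0035 0.0028 0.0296] rot [ 0.04  0.14 -0.18] dist 0.03
```

```bash
python3 shift.py '[[0.0035,0.0028,0.008,0,0,-0.2],[0.0035,0.0028,0.016,0,0,-0.2],[0.0035,0.0028,0.024,0,0,-0.2],[0.0035,0.0028,0.0295,0,0,-0.2],[0.0035,0.0028,0.0295,0,0,-0.2],[0.0035,0.0028,0.0295,0,0,-0.2]]'
python3 shift.py '[[0,0,0,0,0,0],[0,0,0,0,0,0],[0,0,0,0,0,0],[0,0,0,0,0,0],[0,0,0,0,0,0],[0,0,0,0,0,0]]' 0 90
python3 shift.py '[[0,0,-0.02,0,0,0],[0,0,-0.05,0,0,0],[0,0,-0.08,0,0,0],[0,0,-0.12,0,0,0],[0,0,-0.16,0,0,0],[0,0,-0.16,0,0,0]]'
python3 -c "
from h import *
go((.4625,-.2874,.20),-35.9)"
```

```text
clock: 6.35
tcp_pos: [0.4608, 0.3765, 0.0551]
tcp_rot: [[-0.999, -0.052, 0.0], [-0.052, 0.999, -0.001], [-0.0, -0.001, -1.0]]
ft_force: [0.2, -0.2, -0.2]
finger_gap: 0.0341
finger_force: 0.0
clock: 6.85
tcp_pos: [0.4613, 0.3769, 0.0561]
tcp_rot: [[-0.999, -0.052, 0.002], [-0.052, 0.999, 0.0], [-0.002, 0.0, -1.0]]
ft_force: [-0.3, -1.5, 3.9]
finger_gap: 0.0204
finger_force: 88.8
clock: 7.35
tcp_pos: [0.4636, 0.3795, 0.2236]
tcp_rot: [[-0.999, -0.052, 0.009], [-0.052, 0.999, 0.008], [-0.01, 0.008, -1.0]]
ft_force: [1.0, 0.9, -0.7]
finger_gap: 0.0197
finger_force: 88.5
shift [ 0.0358 -0.6661  0.0182] rot [ 0.61  0.4  38.87] dist 0.667
```

```bash
python3 shift.py '[[0,-0.04,0,0,0,4],[0,-0.08,0,0,0,8],[0,-0.12,0,0,0,12],[0,-0.16,0,0,0,16],[0.01,-0.2,0,0,0,20],[0.01,-0.24,0,0,0,24],[0.01,-0.28,0,0,0,28],[0.02,-0.32,0,0,0,32],[0.02,-0.36,0,0,0,36],[0.02,-0.4,0,0,0,38.8],[0.02,-0.44,0,0,0,38.8],[0.02,-0.48,0,0,0,38.8]]'
python3 -c "
from h import *
go((.4625,-.2874,.20),-35.9)"
```

```text
clock: 8.35
tcp_pos: [0.4653, -0.1053, 0.2157]
tcp_rot: [[-0.811, 0.585, 0.001], [0.585, 0.811, -0.0], [-0.001, 0.001, -1.0]]
ft_force: [0.7, -0.4, -2.1]
finger_gap: 0.0198
finger_force: 88.6
shift [-0.1043 -0.1494  0.0157] rot [0.05 0.07 0.08] dist 0.183
```

```bash
python3 -c "
from h import *
go((.561,-.236,.24),-35.9)"
```

```text
shift [-0.1541 -0.05   -0.0241] rot [0.05 0.07 0.08] dist 0.164
```

```bash
python3 shift.py '[[-0.035,-0.012,-0.006,0,0,0],[-0.07,-0.024,-0.012,0,0,0],[-0.105,-0.036,-0.018,0,0,0],[-0.14,-0.048,-0.024,0,0,0],[-0.152,-0.05,-0.024,0,0,0],[-0.152,-0.05,-0.024,0,0,0],[-0.152,-0.05,-0.024,0,0,0],[-0.152,-0.05,-0.024,0,0,0]]'
python3 - <<'E'
from h import *
import pickle
o=robot.get_obs();grab("wrist","w5");pickle.dump(o,open('o5.pkl','wb'));print(proj(cam('wrist',o),[.4625,-.2874,.06]))
E
```

```text
clock: 9.02
tcp_pos: [0.5591, -0.2321, 0.2392]
tcp_rot: [[-0.811, 0.585, -0.0], [0.585, 0.811, 0.001], [0.001, 0.0, -1.0]]
ft_force: [0.2, -0.0, -1.7]
finger_gap: 0.02
finger_force: 88.7
[[165.58589772 134.07132627]]
```

View pics/w5.png

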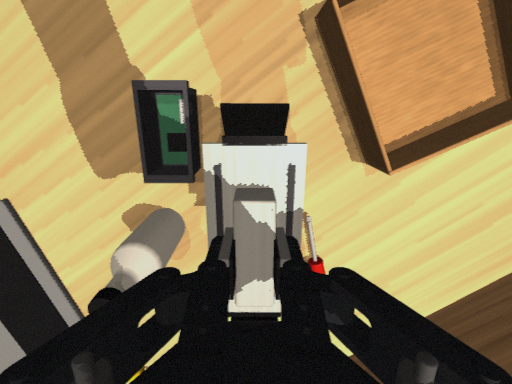

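The housing is in clear view with its rim at about (133–188, 81–184). The held cover's plate front edge is at row 143, columns 204–307. I'll measure both in the tool frame.

Run:
```python
from h import *
im=cv2.imread('pics/w5.png');hsv=cv2.cvtColor(im,cv2.COLOR_BGR2HSV);V=hsv[...,2];S=hsv[...,1]
f=lambda a:' '.join(map(str,a))
for r in(100,160):print(r,f(V[r,130:206]))
for c in(150,180):print(c,f(V[74:92,c]),'|',f(V[168:190,c]))
for c in (220,295):print(c,f(V[138:150,c]))
for r in(155,165,195):print(r,f(V[r,200:212]),'|',f(V[r,300:312]))
```

```text
100 157 157 156 131 57 57 50 49 33 25 22 24 19 26 24 26 25 23 23 19 24 20 22 25 23 35 73 104 116 113 112 112 111 109 110 110 109 110 108 108 109 113 110 111 111 112 109 112 125 161 187 164 105 98 91 90 92 79 41 28 25 25 18 26 22 22 45 90 116 117 133 151 153 150 152 153
160 151 152 152 151 150 149 148 148 145 146 134 92 52 55 52 39 22 22 27 27 25 25 23 27 24 21 22 24 22 28 24 26 40 64 78 79 76 78 77 77 77 77 78 79 75 78 77 77 79 81 78 76 77 77 79 75 76 66 54 56 50 48 20 18 28 19 23 24 21 24 80 122 140 194 222 223
150 221 222 219 221 220 214 120 90 91 93 92 88 90 86 89 82 16 25 | 22 23 23 29 21 23 31 47 54 55 58 52 50 50 81 185 222 221 221 220 220 221
180 221 221 221 221 220 215 121 92 92 92 91 92 91 90 90 87 38 23 | 30 33 32 35 30 28 31 49 53 52 56 54 54 54 80 186 221 221 221 220 222 221
220 126 126 127 123 114 135 226 226 226 227 227 227
295 219 220 218 216 174 110 226 227 228 227 226 226
155 89 128 161 207 221 222 221 224 223 223 223 226 | 226 227 227 227 227 226 222 222 222 221 221 221
165 62 108 131 179 223 220 221 223 223 221 223 224 | 226 228 225 227 226 222 221 221 222 221 220 221
195 158 158 156 163 151 140 131 127 131 130 130 128 | 227 227 226 224 221 221 222 221 222 220 221 221
```

Run:
```python
from h import *
import pickle
o=pickle.load(open('o5.pkl','rb'));C=cam('wrist',o);R=np.array(o['tcp_rot']);t=np.array(o['tcp_pos'])
T=lambda P:((P-t)@R*1000).round(1)
P=onz(C,[(133.7,100),(141.3,160),(187.7,100),(191.7,160),(150,79.8),(180,79.8),(150,182.3),(180,182.3)],.06)
q=T(P);print(q)
print('x cen',q[4:,0].mean(),'len',q[4:6,0].mean()-q[6:,0].mean(),'wid',q[:2,1].mean()-q[2:4,1].mean(),'y cen',q[:4,1].mean())
print('yaw',np.degrees(np.arctan2(q[0,1]-q[1,1],q[0,0]-q[1,0])),np.degrees(np.arctan2(q[2,1]-q[3,1],q[2,0]-q[3,0])))
print('end yaw',np.degrees(np.arctan2(q[4,0]-q[5,0],q[4,1]-q[5,1])))
print('housing from earlier',T(np.array([.4625,-.2874,.06])))
for dz in(.015,.017):print('plate front',T(onz(C,[(220,143.4),(295,143.3)],t[2]-dz)))
```

```text
[[  83.2 -133.2  179.2]
 [  15.7 -133.4  179.2]
 [  83.2  -73.2  179.2]
 [  15.7  -73.5  179.2]
 [ 104.  -112.6  179.2]
 [ 104.   -80.   179.2]
 [ -11.8 -126.3  179.1]
 [ -11.9  -89.7  179.2]]
x cen 46.074999999999996 len 115.85 wid -59.95000000000002 y cen -103.325
yaw 0.16976477583574914 0.2546462322728511
end yaw 180.0
housing from earlier [  45.9 -101.5  179.2]
plate front [[ 56.7 -18.1  15. ]
 [ 56.7  23.3  15. ]]
plate front [[ 56.4 -18.4  17. ]
 [ 56.4  23.6  17. ]]
```

Run:
```python
from h import *
import pickle
o=pickle.load(open('o5.pkl','rb'));C=cam('wrist',o);R=np.array(o['tcp_rot']);t=np.array(o['tcp_pos'])
im=cv2.imread('pics/w5.png');S=cv2.cvtColor(im,cv2.COLOR_BGR2HSV)[...,1]
for r in(150,165,185):
    print(r,S[r,198:210],S[r,300:312])
    m=np.where(S[r,195:320]<60)[0]+195;print(m.min(),m.max(),((onz(C,[(m.min()-.5,r),(m.max()+.5,r)],t[2]-.016)-t)@R*1000).round(1)[:,1])
# ridge top edges
print(S[250,225:285:2],cv2.cvtColor(im,cv2.COLOR_BGR2GRAY)[270,225:285])
```

```text
150 [ 43  90 121 125  47  22  23  23  22  20  21  20] [  7   7   6   7   7   7  18  92 118 118 118 115]
196 306 [-32.1  30.1]
165 [ 39  10 119 120 109  46  23  23  21  21  22  22] [  6   8   8   7   6  20  93 115 117 119 118 119]
195 305 [-33.3  30. ]
185 [128 127 128 130 129 132  95  34  34  35  37  37] [ 15  13  12  10  24  93 109 110 109 105 106 102]
205 304 [-28.2  30.1]
[ 39  21  18  38  51  42  37  36  39  35  36  35  37  38  33  37  35  36
  36  36  34  35  32  38  40  93 118  27  28  16] [ 14  16  11  16  19  19  22  21  17  13  42  90 121 120 122 120 123 124
 125 123 125 126 123 123 121 122 121 122 122 120 125 125 123 123 122 122
 119 120 122 120 123 123 124 124 123 122 121 104  51  17  15  13  21  22
  18   9  15  15  20  17]
```

Run:
```python
from h import *
import pickle
o=pickle.load(open('o5.pkl','rb'));R=np.array(o['tcp_rot']);t=np.array(o['tcp_pos'])
H=t+R@[.0465,-.1036,0];print(H,np.degrees(np.arctan2(-R[0,1],R[1,1])))
go((H[0],H[1],.15),-36.0)
```

```text
[ 0.46084154 -0.28891376  0.23918867] -35.78791243887328
shift [ 0.0463 -0.1039  0.0894] rot [ 0.04 -0.02  0.24] dist 0.145
```

```bash
python3 shift.py '[[0.012,-0.028,0.02,0,0,0.2],[0.024,-0.056,0.04,0,0,0.2],[0.036,-0.084,0.06,0,0,0.2],[0.0463,-0.1039,0.08,0,0,0.2],[0.0463,-0.1039,0.0894,0,0,0.2],[0.0463,-0.1039,0.0894,0,0,0.2],[0.0463,-0.1039,0.0894,0,0,0.2],[0.0463,-0.1039,0.0894,0,0,0.2],[0.0463,-0.1039,0.0894,0,0,0.2]]' - 110
python3 - <<'E'
from h import *
o=robot.get_obs();print(o['qd'].round(1));go((.46084,-.28891,.12),-36.0)
E
```

```text
clock: 9.82
tcp_pos: [0.463, -0.2895, 0.1514]
tcp_rot: [[-0.81, 0.586, 0.003], [0.586, 0.81, -0.001], [-0.003, 0.001, -1.0]]
ft_force: [0.0, -0.5, -1.5]
finger_gap: 0.0194
finger_force: 111.9
[ 0.1  0.2  0.1  0.2 -0.  -0.2  0.1]
shift [ 0.0022 -0.0008  0.0314] rot [0.08 0.16 0.1 ] dist 0.032
```

```bash
python3 shift.py '[[0.0022,-0.0008,0.01,0,0.1,0.1],[0.0022,-0.0008,0.02,0,0.1,0.1],[0.0022,-0.0008,0.031,0,0.1,0.1],[0.0022,-0.0008,0.031,0,0.1,0.1],[0.0022,-0.0008,0.031,0,0.1,0.1],[0.0022,-0.0008,0.031,0,0.1,0.1]]'
python3 - <<'E'
from h import *
o=robot.get_obs();go((.46084,-.28891,.1),-36.0)
for n in('side','top'):grab(n,n+'1')
E
```

```text
clock: 10.32
tcp_pos: [0.4592, -0.2897, 0.1192]
tcp_rot: [[-0.808, 0.59, -0.001], [0.59, 0.808, 0.001], [0.001, 0.0, -1.0]]
ft_force: [0.7, -0.3, -1.9]
finger_gap: 0.0193
finger_force: 112.0
shift [-0.0009  0.0016  0.0192] rot [ 0.01 -0.07 -0.13] dist 0.019
```

```bash
python3 shift.py '[[-0.0009,0.0012,0.004,0,0,-0.1],[-0.0009,0.0012,0.009,0,0,-0.1],[-0.0009,0.0012,0.014,0,0,-0.1],[-0.0009,0.0012,0.019,0,0,-0.1],[-0.0009,0.0012,0.019,0,0,-0.1],[-0.0009,0.0012,0.019,0,0,-0.1]]'
python3 - <<'E'
from h import *
o=robot.get_obs();go((.46084,-.28891,.081),-36.0);print(o['moment'])
E
```

```text
clock: 10.92
tcp_pos: [0.4605, -0.289, 0.1]
tcp_rot: [[-0.809, 0.588, -0.001], [0.588, 0.809, 0.001], [0.001, 0.0, -1.0]]
ft_force: [0.9, -0.8, -1.5]
finger_gap: 0.02
finger_force: 112.3
shift [-0.0002  0.0003  0.019 ] rot [ 0.02 -0.08 -0.03] dist 0.019
[-0.02356565 -0.06847255 -0.02787559]
```

No contact force, so the walls are in the mouth. Press down.

```bash
python3 shift.py '[[0,0,0.004,0,0,0],[0,0,0.008,0,0,0],[0,0,0.012,0,0,0],[0,0,0.015,0,0,0],[0,0,0.017,0,0,0],[0,0,0.017,0,0,0]]'
python3 shift.py '[[0,0,0.001,0,0,0],[0,0,0.002,0,0,0],[0,0,0.003,0,0,0],[0,0,0.003,0,0,0]]'
python3 -c "
from h import *
o=robot.get_obs();go((.46084,-.28891,.081),-36.0);print(o['moment'])"
```

```text
clock: 11.42
tcp_pos: [0.4601, -0.2887, 0.0827]
tcp_rot: [[-0.809, 0.588, -0.002], [0.588, 0.809, 0.001], [0.002, 0.0, -1.0]]
ft_force: [1.3, -0.1, -4.3]
finger_gap: 0.0195
finger_force: 111.8
clock: 11.75
tcp_pos: [0.4606, -0.2891, 0.0811]
tcp_rot: [[-0.809, 0.588, -0.0], [0.588, 0.809, 0.001], [0.001, 0.001, -1.0]]
ft_force: [-3.5, 3.1, 9.0]
finger_gap: 0.0194
finger_force: 113.7
shift [-0.0001  0.0003  0.0001] rot [ 0.06 -0.04 -0.03] dist 0.0
[0.49737239 0.65572282 0.05126776]
```

```bash
python3 shift.py '[[0,0,0.0005,0,0,0],[0,0,0.001,0,0,0],[0,0,0.001,0,0,0]]'
python3 shift.py '[[0,0,0.0005,0,0,0],[0,0,0.001,0,0,0],[0,0,0.001,0,0,0]]'
python3 -c "
from h import *
o=robot.get_obs();print(o['moment'],o['tcp_pos'])"
```

```text
clock: 12.0
tcp_pos: [0.4607, -0.2891, 0.0811]
tcp_rot: [[-0.809, 0.588, 0.001], [0.588, 0.809, 0.001], [0.0, 0.002, -1.0]]
ft_force: [-7.2, 4.8, 22.8]
finger_gap: 0.0193
finger_force: 115.6
clock: 12.25
tcp_pos: [0.4606, -0.2891, 0.081]
tcp_rot: [[-0.809, 0.588, 0.001], [0.588, 0.809, 0.002], [0.0, 0.002, -1.0]]
ft_force: [-11.0, 6.6, 36.4]
finger_gap: 0.0194
finger_force: 117.4
[1.50042393 2.29231237 0.04880568] [ 0.46059978 -0.28907819  0.08101759]
```

```bash
python3 shift.py '[[0,0,-0.0015,0,0,0],[0,0,-0.003,0,0,0],[0,0,-0.0035,0,0,0],[0,0,-0.0035,0,0,0]]'
```

```text
clock: 12.58
tcp_pos: [0.4608, -0.2891, 0.0819]
tcp_rot: [[-0.809, 0.588, -0.0], [0.588, 0.809, 0.001], [0.001, 0.0, -1.0]]
ft_force: [-0.9, 0.4, -2.4]
finger_gap: 0.0196
finger_force: 112.1
```

```bash
python3 shift.py '[[0,0,-0.001,0,0,0],[0,0,-0.0015,0,0,0],[0,0,-0.0015,0,0,0]]'
```

```text
clock: 12.83
tcp_pos: [0.4603, -0.2889, 0.0827]
tcp_rot: [[-0.809, 0.588, -0.001], [0.588, 0.809, 0.001], [0.002, 0.0, -1.0]]
ft_force: [2.2, -1.7, -11.7]
finger_gap: 0.0193
finger_force: 110.8
```

The cover holds against an upward pull (-11.7 N), so it is latched. I'll press it home again, release and retreat straight up.

```bash
python3 shift.py '[[0,0,0.0015,0,0,0],[0,0,0.003,0,0,0],[0,0,0.0045,0,0,0],[0,0,0.0045,0,0,0]]'
python3 shift.py '[[0,0,-0.001,0,0,0],[0,0,-0.0015,0,0,0],[0,0,-0.0015,0,0,0],[0,0,-0.0015,0,0,0],[0,0,-0.0015,0,0,0]]' 0.036
python3 shift.py '[[0,0,-0.03,0,0,0],[0,0,-0.06,0,0,0],[0,0,-0.1,0,0,0],[0,0.04,-0.12,0,0,0],[-0.03,0.06,-0.14,0,0,0],[-0.05,0.08,-0.15,0,0,0],[-0.06,0.1,-0.15,0,0,0],[-0.06,0.1,-0.15,0,0,0],[-0.06,0.1,-0.15,0,0,0],[-0.06,0.1,-0.15,0,0,0]]'
python3 - <<'E'
from h import *
import pickle
o=robot.get_obs();a=grab("wrist","w6");pickle.dump(o,open('o6.pkl','wb'))
b=grab("side","side2");cv2.imwrite('pics/m.png',np.hstack([cv2.resize(a[50:210,60:330,::-1],None,fx=1.4,fy=1.4),cv2.resize(b[280:384,190:370,::-1],(400,224))]))
go((.4585,.290,.13),-10.4)
E
```

```text
clock: 13.17
tcp_pos: [0.4607, -0.2892, 0.0811]
tcp_rot: [[-0.809, 0.588, 0.001], [0.588, 0.809, 0.002], [0.0, 0.002, -1.0]]
ft_force: [-8.0, 5.9, 27.5]
finger_gap: 0.0191
finger_force: 116.1
clock: 13.58
tcp_pos: [0.4607, -0.2891, 0.0803]
tcp_rot: [[-0.809, 0.588, -0.0], [0.588, 0.809, 0.001], [0.001, 0.0, -1.0]]
ft_force: [1.0, 0.8, -0.2]
finger_gap: 0.0361
finger_force: 0.0
clock: 14.42
tcp_pos: [0.5672, -0.2439, 0.2298]
tcp_rot: [[-0.809, 0.588, -0.002], [0.588, 0.809, 0.001], [0.002, -0.0, -1.0]]
ft_force: [-0.8, -0.6, 0.8]
finger_gap: 0.0359
finger_force: 0.0
shift [0.4024 0.3679 0.1007] rot [ 1.000e-02 -9.000e-02 -2.572e+01] dist 0.554
```

View pics/m.png

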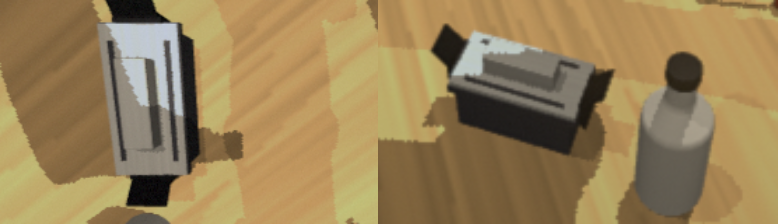

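The cover lies flush on the rim with both clips down over the ends, and the bottle is untouched. On the way back I'll look at the carton.

```bash
python3 -c "
from h import *
go((.63,.005,.30),-10)"
```

```text
shift [ 0.0961  0.2388 -0.0697] rot [ 1.000e-02 -9.000e-02 -2.612e+01] dist 0.267
```

```bash
python3 shift.py '[[0.013,0.034,-0.01,0,0,-4],[0.026,0.068,-0.02,0,0,-8],[0.04,0.1,-0.03,0,0,-12],[0.053,0.134,-0.04,0,0,-16],[0.066,0.168,-0.05,0,0,-20],[0.08,0.2,-0.06,0,0,-24],[0.095,0.237,-0.07,0,0,-26],[0.096,0.239,-0.07,0,0,-26],[0.096,0.239,-0.07,0,0,-26],[0.096,0.239,-0.07,0,0,-26]]' 0.034
python3 - <<'E'
from h import *
import pickle
o=robot.get_obs();a=grab("wrist","w7");pickle.dump(o,open('o7.pkl','wb'))
go((.455,.205,.13),2.6)
E
```

```text
clock: 15.35
tcp_pos: [0.6304, 0.0051, 0.3005]
tcp_rot: [[-0.985, 0.175, -0.001], [0.175, 0.985, 0.0], [0.001, 0.0, -1.0]]
ft_force: [-0.3, -1.4, -0.6]
finger_gap: 0.034
finger_force: 0.0
shift [0.2079 0.1668 0.1705] rot [-1.000e-02 -5.000e-02 -1.277e+01] dist 0.316
```

View pics/w7.png

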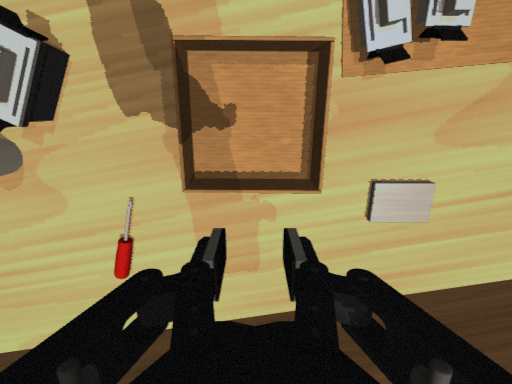

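The carton is clean and square in this view, with its outer rim corners at (174,37), (334,37), (322,192) and (184,191).

Run:
```python
from h import *
import pickle
C=cam('wrist',pickle.load(open('o7.pkl','rb')))
P=onz(C,[(174,37),(334,37),(322,192),(184,191)],.07);c=P.mean(0);print(P.round(3),c)
v=(P[2]+P[3]-P[0]-P[1])/2;y=np.degrees(np.arctan2(v[1],v[0]));print(y,np.linalg.norm(v))
w=P[1]-P[0];print(np.degrees(np.arctan2(-w[0],w[1])))
u=np.array([-np.sin(np.radians(y)),np.cos(np.radians(y))])
print(c[:2]+.045*u,c[:2]-.045*u)
```

```text
[[ 0.459 -0.063  0.07 ]
 [ 0.493  0.128  0.07 ]
 [ 0.688  0.094  0.07 ]
 [ 0.652 -0.101  0.07 ]] [0.5728818  0.01468542 0.07      ]
-10.493539989351738 0.19672483969849863
-10.091649815623102
[0.58107741 0.05893282] [ 0.56468619 -0.02956197]
```

```bash
python3 shift.py '[[0.03,0.024,0.005,0,0,-4],[0.06,0.048,0.01,0,0,-8],[0.09,0.072,0.03,0,0,-12],[0.12,0.096,0.06,0,0,-12.8],[0.15,0.12,0.09,0,0,-12.8],[0.18,0.144,0.12,0,0,-12.8],[0.208,0.167,0.15,0,0,-12.8],[0.208,0.167,0.17,0,0,-12.8],[0.208,0.167,0.17,0,0,-12.8],[0.208,0.167,0.17,0,0,-12.8],[0.208,0.167,0.17,0,0,-12.8],[0.208,0.167,0.17,0,0,-12.8]]' 0.034
python3 -c "
from h import *
go((.455,.205,.085),2.6)"
```

```text
clock: 16.4
tcp_pos: [0.4571, 0.2054, 0.1321]
tcp_rot: [[-0.999, -0.045, 0.002], [-0.045, 0.999, 0.001], [-0.002, 0.001, -1.0]]
ft_force: [0.5, -0.1, -0.1]
finger_gap: 0.0343
finger_force: 0.0
shift [ 0.0022 -0.0003  0.0471] rot [ 0.06  0.12 -0.02] dist 0.047
```

```bash
python3 shift.py '[[0.002,0,0.02,0,0,0],[0.002,0,0.04,0,0,0],[0.002,0,0.06,0,0,0],[0.002,0,0.075,0,0,0],[0.002,0,0.075,0,0,0],[0.002,0,0.075,0,0,0],[0.002,0,0.075,0,0,0]]'
python3 shift.py '[[0,0,0,0,0,0],[0,0,0,0,0,0],[0,0,0,0,0,0],[0,0,0,0,0,0],[0,0,0,0,0,0],[0,0,0,0,0,0]]' 0 80
python3 shift.py '[[0,0,-0.02,0,0,0],[0,0,-0.05,0,0,0],[0,0,-0.08,0,0,0],[0,0,-0.11,0,0,0],[0,0,-0.13,0,0,0],[0,0,-0.13,0,0,0]]'
python3 -c "
from h import *
go((.565,-.0296,.18),-10.3)"
```

```text
clock: 16.98
tcp_pos: [0.4546, 0.2066, 0.0572]
tcp_rot: [[-0.999, -0.047, 0.002], [-0.047, 0.999, 0.002], [-0.002, 0.002, -1.0]]
ft_force: [0.7, 0.0, -0.2]
finger_gap: 0.0343
finger_force: 0.0
clock: 17.48
tcp_pos: [0.4543, 0.2069, 0.0573]
tcp_rot: [[-0.999, -0.048, 0.002], [-0.048, 0.999, 0.002], [-0.002, 0.002, -1.0]]
ft_force: [0.3, -3.0, 6.0]
finger_gap: 0.0203
finger_force: 78.0
clock: 17.98
tcp_pos: [0.4555, 0.2078, 0.1909]
tcp_rot: [[-0.999, -0.048, 0.007], [-0.048, 0.999, 0.005], [-0.007, 0.005, -1.0]]
ft_force: [0.7, 0.1, -1.6]
finger_gap: 0.0203
finger_force: 79.1
shift [-0.0978 -0.2425  0.0104] rot [ 0.33  0.37 13.06] dist 0.262
```

```bash
python3 shift.py '[[-0.013,-0.034,0,0,0,4],[-0.027,-0.068,0,0,0,8],[-0.04,-0.1,0,0,0,12],[-0.055,-0.134,0,0,0,13],[-0.068,-0.168,0,0,0,13],[-0.08,-0.2,0,0,0,13],[-0.095,-0.235,0,0,0,13],[-0.098,-0.2425,0.01,0,0,13],[-0.098,-0.2425,0.01,0,0,13],[-0.098,-0.2425,0.01,0,0,13],[-0.098,-0.2425,0.01,0,0,13]]'
python3 -c "
from h import *
go((.565,-.0296,.063),-10.3)"
```

```text
clock: 18.9
tcp_pos: [0.5624, -0.0297, 0.1754]
tcp_rot: [[-0.984, 0.177, -0.001], [0.177, 0.984, 0.001], [0.001, 0.001, -1.0]]
ft_force: [-0.2, 0.4, -2.1]
finger_gap: 0.0201
finger_force: 79.1
shift [-0.0027  0.0004  0.1124] rot [ 0.07 -0.07  0.13] dist 0.112
```

```bash
python3 shift.py '[[-0.002,0,0.02,0,0,0],[-0.002,0,0.045,0,0,0],[-0.002,0,0.07,0,0,0],[-0.002,0,0.095,0,0,0],[-0.002,0,0.108,0,0,0],[-0.002,0,0.112,0,0,0],[-0.002,0,0.114,0,0,0],[-0.002,0,0.114,0,0,0]]'
```

```text
clock: 19.57
tcp_pos: [0.5651, -0.0301, 0.0622]
tcp_rot: [[-0.984, 0.176, 0.0], [0.176, 0.984, 0.001], [-0.0, 0.001, -1.0]]
ft_force: [0.2, 0.1, -1.1]
finger_gap: 0.0198
finger_force: 79.1
```

```bash
python3 shift.py '[[0,0,0.001,0,0,0],[0,0,0.002,0,0,0],[0,0,0.003,0,0,0],[0,0,0.003,0,0,0]]'
python3 shift.py '[[0,0,0,0,0,0],[0,0,0,0,0,0],[0,0,0,0,0,0],[0,0,0,0,0,0]]' 0.036
python3 shift.py '[[0,0,-0.02,0,0,0],[0,0,-0.05,0,0,0],[0,0,-0.08,0,0,0],[0,0,-0.12,0,0,0],[0,0,-0.12,0,0,0],[0,0,-0.12,0,0,0]]'
python3 - <<'E'
from h import *
go((.4585,.290,.13),-10.4)
import pickle
o=robot.get_obs();grab("top","top3")
E
```

```text
clock: 19.9
tcp_pos: [0.5653, -0.0309, 0.0594]
tcp_rot: [[-0.984, 0.178, 0.001], [0.178, 0.984, 0.001], [-0.001, 0.001, -1.0]]
ft_force: [-0.9, 0.2, 4.3]
finger_gap: 0.0198
finger_force: 79.7
clock: 20.23
tcp_pos: [0.5648, -0.031, 0.0586]
tcp_rot: [[-0.984, 0.177, -0.0], [0.177, 0.984, 0.001], [0.0, 0.001, -1.0]]
ft_force: [-0.2, 0.3, 0.8]
finger_gap: 0.0359
finger_force: 0.0
clock: 20.73
tcp_pos: [0.5664, -0.0311, 0.181]
tcp_rot: [[-0.984, 0.177, 0.005], [0.178, 0.984, 0.001], [-0.004, 0.002, -1.0]]
ft_force: [-0.3, -0.2, -0.8]
finger_gap: 0.0361
finger_force: 0.0
shift [0.1634 0.2968 0.0509] rot [0.12 0.26 0.18] dist 0.343
```

```bash
python3 shift.py '[[0.019,0.034,0,0,0,0],[0.038,0.068,0,0,0,0],[0.057,0.102,0,0,0,0],[0.075,0.136,0,0,0,0],[0.094,0.17,0,0,0,0],[0.112,0.204,0,0,0,0],[0.13,0.238,0.01,0,0,0],[0.15,0.272,0.03,0,0,0],[0.1634,0.2968,0.05,0.1,0.2,0.2],[0.1634,0.2968,0.05,0.1,0.2,0.2],[0.1634,0.2968,0.05,0.1,0.2,0.2],[0.1634,0.2968,0.05,0.1,0.2,0.2]]' 0.034
python3 - <<'E'
from h import *
import pickle
o=robot.get_obs();go((.4585,.290,.057),-10.4)
# confirm position of the short cover from here
im=grab("wrist","w8");C=cam('wrist',o);print(proj(C,[.4585,.29,.04]))
for c in plates(im,(0,0,512,300),800):print(cv2.boundingRect(c),[np.round(t,1) for t in cv2.minAreaRect((onz(C,c[:,0],.04)[:,:2]*1000).astype(np.float32))])
E
```

```text
clock: 21.78
tcp_pos: [0.4563, 0.2889, 0.1278]
tcp_rot: [[-0.983, 0.181, -0.006], [0.181, 0.983, -0.002], [0.005, -0.003, -1.0]]
ft_force: [0.8, 0.2, -0.2]
finger_gap: 0.0344
finger_force: 0.0
shift [-0.0023  0.0017  0.0708] rot [-0.19 -0.29 -0.03] dist 0.071
[[255.80156139 199.84266805]]
(222, 151, 70, 95) [array([459.3, 290.2]), array([59. , 87.4]), np.float64(79.6)]
```

```bash
python3 shift.py '[[-0.0023,0.001,0.02,-0.1,-0.2,0],[-0.0023,0.001,0.04,-0.1,-0.2,0],[-0.0023,0.001,0.06,-0.1,-0.2,0],[-0.0023,0.001,0.071,-0.1,-0.2,0],[-0.0023,0.001,0.071,-0.1,-0.2,0],[-0.0023,0.001,0.071,-0.1,-0.2,0],[-0.0023,0.001,0.071,-0.1,-0.2,0]]'
python3 shift.py '[[0,0,0,0,0,0],[0,0,0,0,0,0],[0,0,0,0,0,0],[0,0,0,0,0,0],[0,0,0,0,0,0],[0,0,0,0,0,0]]' 0 80
python3 shift.py '[[0,0,-0.02,0,0,0],[0,0,-0.05,0,0,0],[0,0,-0.08,0,0,0],[0,0,-0.11,0,0,0],[0,0,-0.13,0,0,0],[0,0,-0.13,0,0,0]]'
python3 -c "
from h import *
go((.581,.062,.18),-10.3)"
```

```text
clock: 22.42
tcp_pos: [0.4598, 0.2905, 0.059]
tcp_rot: [[-0.983, 0.182, 0.001], [0.182, 0.983, 0.002], [-0.001, 0.002, -1.0]]
ft_force: [0.3, -0.3, 0.3]
finger_gap: 0.0336
finger_force: 0.0
clock: 22.92
tcp_pos: [0.4596, 0.2908, 0.0594]
tcp_rot: [[-0.983, 0.181, 0.002], [0.181, 0.983, 0.002], [-0.001, 0.002, -1.0]]
ft_force: [-1.2, -1.6, 5.6]
finger_gap: 0.02
finger_force: 78.3
clock: 23.42
tcp_pos: [0.461, 0.2919, 0.1931]
tcp_rot: [[-0.983, 0.181, 0.006], [0.181, 0.983, 0.006], [-0.005, 0.007, -1.0]]
ft_force: [0.3, 0.4, -1.8]
finger_gap: 0.0203
finger_force: 79.2
shift [-0.1596 -0.2045  0.0125] rot [ 0.41  0.29 -0.13] dist 0.26
```

```bash
python3 shift.py '[[-0.025,-0.032,0,0,0,0],[-0.05,-0.064,0,0,0,0],[-0.075,-0.096,0,0,0,0],[-0.1,-0.128,0,0,0,0],[-0.125,-0.16,0,0,0,0],[-0.15,-0.192,0,0,0,0],[-0.1596,-0.2045,0.01,0,0,0],[-0.1596,-0.2045,0.01,0,0,0],[-0.1596,-0.2045,0.01,0,0,0],[-0.1596,-0.2045,0.01,0,0,0]]'
python3 -c "
from h import *
go((.581,.062,.0635),-10.3)"
```

```text
clock: 24.25
tcp_pos: [0.5782, 0.0614, 0.1773]
tcp_rot: [[-0.984, 0.18, -0.001], [0.18, 0.984, 0.001], [0.001, 0.001, -1.0]]
ft_force: [0.2, 0.9, -1.3]
finger_gap: 0.02
finger_force: 79.1
shift [-0.0028  0.001   0.1138] rot [ 0.07 -0.09 -0.08] dist 0.114
```

```bash
python3 shift.py '[[-0.002,0.001,0.02,0,0,0],[-0.002,0.001,0.045,0,0,0],[-0.002,0.001,0.07,0,0,0],[-0.002,0.001,0.095,0,0,0],[-0.002,0.001,0.108,0,0,0],[-0.002,0.001,0.113,0,0,0],[-0.002,0.001,0.114,0,0,0],[-0.002,0.001,0.114,0,0,0]]'
python3 shift.py '[[0,0,0.001,0,0,0],[0,0,0.002,0,0,0],[0,0,0.003,0,0,0],[0,0,0.003,0,0,0]]'
```

```text
clock: 24.92
tcp_pos: [0.5811, 0.0622, 0.0643]
tcp_rot: [[-0.984, 0.18, 0.0], [0.18, 0.984, 0.001], [-0.0, 0.001, -1.0]]
ft_force: [0.5, 0.2, -1.4]
finger_gap: 0.0197
finger_force: 79.1
clock: 25.25
tcp_pos: [0.5815, 0.0613, 0.0614]
tcp_rot: [[-0.983, 0.181, 0.001], [0.181, 0.983, 0.001], [-0.001, 0.001, -1.0]]
ft_force: [0.2, -0.3, 2.3]
finger_gap: 0.0202
finger_force: 79.6
```

```bash
python3 shift.py '[[0,0,0,0,0,0],[0,0,0,0,0,0],[0,0,0,0,0,0],[0,0,0,0,0,0]]' 0.036
python3 shift.py '[[0,0,-0.02,0,0,0],[0,0,-0.05,0,0,0],[0,0,-0.08,0,0,0],[0,0,-0.12,0,0,0],[0,0,-0.16,0,0,0],[-0.03,0,-0.2,0,0,0],[-0.06,0,-0.22,0,0,0],[-0.06,0,-0.22,0,0,0],[-0.06,0,-0.22,0,0,0]]'
python3 - <<'E'
from h import *
o=robot.get_obs();print(o['tcp_pos'],o['ft_force'].round(1));im=grab("wrist","w9");C=cam('wrist',o)
for c in plates(im,(0,0,512,260),800):
    print(cv2.boundingRect(c),[np.round(t,1) for t in cv2.minAreaRect((onz(C,c[:,0],.042)[:,:2]*1000).astype(np.float32))],
      '| at .065',[np.round(t,1) for t in cv2.minAreaRect((onz(C,c[:,0],.065)[:,:2]*1000).astype(np.float32))])
E
```

```text
clock: 25.58
tcp_pos: [0.581, 0.0612, 0.0608]
tcp_rot: [[-0.983, 0.181, -0.0], [0.181, 0.983, 0.001], [0.0, 0.001, -1.0]]
ft_force: [-0.9, -0.1, 0.0]
finger_gap: 0.0357
finger_force: 0.0
clock: 26.33
tcp_pos: [0.642, 0.0495, 0.2821]
tcp_rot: [[-0.983, 0.182, 0.003], [0.182, 0.983, 0.001], [-0.003, 0.001, -1.0]]
ft_force: [-0.7, 0.0, -0.7]
finger_gap: 0.0359
finger_force: 0.0
[0.64203148 0.0495014  0.28212136] [-0.7  0.  -0.7]
(347, 182, 68, 41) [array([736.7, 223.2]), array([93.4, 63.6]), np.float64(79.5)] | at .065 [array([726.2, 213.3]), array([87.7, 59.7]), np.float64(79.5)]
(231, 82, 46, 67) [array([580.2,  60.8]), array([59.7, 85.9]), np.float64(79.6)] | at .065 [array([579.4,  60.9]), array([56. , 80.6]), np.float64(79.6)]
(158, 72, 51, 88) [array([564.9, -31.9]), array([ 58.8, 113.5]), np.float64(79.6)] | at .065 [array([565., -26.]), array([ 55.2, 106.5]), np.float64(79.6)]
```

Run:
```python
from h import *
import pickle
C=cam('wrist',pickle.load(open('o6.pkl','rb')));im=cv2.imread('pics/w6.png')[:,:,::-1]
for c in plates(im,(110,50,215,190),800):print([np.round(t,1) for t in cv2.minAreaRect((onz(C,c[:,0],.065)[:,:2]*1000).astype(np.float32))])
a=cv2.imread('pics/top0.png');b=grab('top','top9')[:,:,::-1]
d=np.abs(a.astype(int)-b).max(2)
for n,(x0,y0,x1,y1) in dict(bottle=(385,185,428,220),driver=(328,122,354,175),drive=(160,132,202,165)).items():print(n,(d[y0:y1,x0:x1]>50).sum())
print(robot.finish_job())
```

```text
[array([ 461.3, -289.1]), array([ 59. , 113.8]), np.float64(53.9)]
bottle 8
driver 0
drive 422
the job is handed in; nothing more can be done
None
```

The job is handed in: the sound cover is snapped onto the housing (it held against an 11.7 N pull) and sits flush, and both spoilt covers lie flat in the carton. The bottle and screwdriver did not move. The last top view differed around the drive, probably the arm or its shadow, and I did not confirm that, though the robot never went near it.

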